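# Light the table burner and set its lever to the three-dot notch

## Task

Work the round table burner's control lever as one does to light it: lift its black knob out of the notched rim and swing the lever all the way to its stop on the right as seen from the robot, then bring it back and let it drop fully home into the notch with the three raised dots, and let go. The notched rim may sit a little turned on the burner, so feel for the notch. Leave the sauce dish standing on the burner, and the tea glass, spice jar, rice bowl and lighter where they are.

Things in the scene. Friction and masses are not known exactly. Their poses are not given: they have to be found in the camera images.
- burner: Round flat steel table burner, 300 mm across, 45 mm high, fixed to the table. Origin: centre of its underside, straight below the lever's upright pivot. x axis: from the pivot to the trivet (centre 78 mm behind the pivot, bar tops 68 mm up), so the lever is on the -x side, roughly towards the robot; y to the left, z up.
- gate (a point): On the pivot axis, 65 mm up: level of the top of the notched rim (88 to 102 mm from the pivot, on the burner's -x side) on which the 10 mm round lever arm slides easily. Its notches, marked outside with 1, 2, 3, 4 raised dots from the robot's left to right, are 18.5 mm wide with upright sides: a seated lever has 0.04 rad of play each way. Fixed to the burner: does not show how the rim is turned.
- lever (a joint): Lever angle about the upright pivot, rad. 0: along the burner's -x; positive: to the robot's right (counter-clockwise from above); stops at -1.15 and 1.15. Friction about 0.4 N at the knob; stays where left. Starts at -1.0 to -0.3, in a notch or on the rim. Notches 1 to 4 lie nominally at -0.75, -0.25, 0.25, 0.75, but the rim sits turned by up to 0.18 either way, which no reading gives.
- lever_knob (a point): Grip point on the axis of the lever's upright black round knob, 22 mm in diameter, 125 mm from the pivot axis; straight from 18 mm below to 12 mm above this point, domed top 17 mm above. z: up along the knob; x: towards the pivot. 89 mm above the table when the arm is fully home in a notch, about 102 mm when it rests on top of the rim.
- lever_hinge (a point): Level hinge of the lever arm, on the pivot axis 61 mm up (turns with the lever; z up). The arm tips up about it, at most 30 mm at the knob; spring and weight press the knob down with 2.5 to 4 N, so when let go it drops by itself onto the rim or into a notch. To pass along the rim the knob must be over 13 mm above home; pushing sideways does not free it from a notch.
- sauce_dish: Small cream sauce dish, 78 mm across, 34 mm high, standing loose on the burner's trivet behind the lever. Origin: centre of its underside. To be left alone.
- tea_glass: Small clear tea glass, 49 mm across, 62 mm high, loose on the table in front of the burner. Origin: centre of its underside. To be left alone.
- spice_jar: White spice jar, 47 mm across, 98 mm high, loose on the table to the right in front of the burner. Origin: centre of its underside. To be left alone.
- rice_bowl: Beige rice bowl, 106 mm across, 42 mm high, loose on the table to the right in front of the burner. Origin: centre of its underside. To be left alone.
- lighter: Dark lighter, 24 x 73 x 13 mm, lying loose on the table in front of the burner. Origin: centre of its underside. To be left alone.

How it is judged:
By the outcome, as a careful person would: the job done as asked, in the order asked, and still so for the second after the job is handed in, with the robot touching nothing.
It also fails if it takes over 54 s, if anything falls off the work surface, if the arm or the gripper's body presses on something with over 40 N, if the wrist force passes 120 N, or if a joint passes its speed limit or range.

## Robot

A 6-joint arm with a two-finger parallel gripper is mounted at the origin on the work surface; the furniture and walls round the work are solid. World frame = base frame: x ahead of the robot, y to its left, z up, the work surface at z = 0. Lengths are in m, angles in rad, forces in N, time in s.
With the tool pointing down it reaches from about 0.35 to 0.975 m from the base axis. Payload 4.9 kg.
Tool frame: the origin (TCP) lies midway between the tips of the shut fingers; the grasp point (between the pads) lies 19 mm behind it (ctrl.tcp_to_grasp is the distance from the TCP to the grasp point, in m); z points along the fingers, y is the line along which they close (so a half turn about z gives the same grasp; the last joint's range is limited). The gripper opens to 85 mm and grips with 20 to 120 N. Pads are 22 mm wide; open, the fingers measure 114 mm over their backs; the gripper's body (76 mm by 85 mm) begins 54 mm behind the grasp point. The pads swing forward as they close: fully open they stand 13 mm farther back than shut.
Start: joints at [-1.462, 0.053, 1.613, -0, 1.476, -0.119], TCP at [0.141, -0.609, 0.231] pointing down, gripper open.
Joint ranges: [-3.01, 3.01], [-1.01, 2.22], [0.06, 2.58], [-1.02, 4.17], [0.09, 2.62], [-3.14, 3.14]. Speed limits (rad/s): [2.57, 2.57, 3.14, 3.14, 3.14, 3.14].

## Interface

Orientations are given as a rotation vector (axis times angle).
In Python, from station import ctrl gives the robot as it stands.
- The arm moves only by the tool jog_arm, called after "Request:" as name([rows], argument=value, ...), one row to a line, values as JSON. Schema: {"type":"object","properties":{"moves":{"type":"array","items":{"type":"object","properties":{"finger_gap":{"type":"number"},"sx":{"type":"number"},"sy":{"type":"number"},"sz":{"type":"number"},"wx":{"type":"number"},"wy":{"type":"number"},"wz":{"type":"number"}},"additionalProperties":false,"required":["finger_gap"]},"minItems":1,"maxItems":20},"grip_n":{"type":"number"},"only":{"type":"string"},"quiet":{"type":"boolean"},"lines":{"type":"string"}},"required":["moves"],"additionalProperties":false}. moves is a list of rows, 1 to 20 of them, each an object with the fields finger_gap (the finger opening in m), sx, sy, sz (the shift in parts of the range, where 1.0 means 0.8 m), wx, wy, wz (a rotation vector in normalised numbers (1 is 4 rad)); a field left out counts as zero (the opening has to be given); each row is the pose to reach, as a shift and turn from the pose commanded when the call began, along the tool's axes at that moment; what a row does not reach only later rows make up. A row lasts 1/12 s, in which the tool goes at most 0.0417 m and 0.125 rad, less where a joint would pass 70% of its speed; a pose out of reach is approached as far as the arm can. The fingers move at their own pace and stop on an object; grip_n is the grip in N (left out, the last holds). Time passes only in rows, so rows that do not move let the fingers close. The tool returns the time, the measured TCP pose, the force, the opening and the grip force at its end. only (a regular expression) keeps the lines of the reply that match it, lines (a string "A,B") keeps lines A to B, and quiet returns only ok. No shift or turn number may pass 1 either way. Input that does not fit is refused with a message, and nothing moves.
- ctrl.get_obs(): the state, without advancing time (a new reading comes with each control period).
- ctrl.get_image(name): name is "scene" or "top"; returns the picture (420x560x3 uint8, red, green, blue); there is no depth.
- ctrl.camera_params(name): a dict with "fx", "fy", "cx", "cy" (pixels), "T" (4x4, takes a point from camera to world coordinates). Camera axes: x right, y down, z forward; pixel columns grow to the right and rows downward; lengths in m; the calibration is good to about 2 mm. A picture is of the moment at which its call begins. camera_params takes no time and is no camera call.
- ctrl.finish_job(): hands the job in; it is judged then, once.
The state is a dict: "t": time; "q": joint angles; "dq": joint speeds; "effort": joint torques, N m; "tool_pos": TCP position; "tool_rot": TCP orientation; "contact_force": force on the tool from outside, world axes, zero at the start; "wrist_torque": the same for the moment, N m; "opening": finger opening in m; "grip_force": force on a finger pad.
Only numpy, scipy, OpenCV 4.12 (cv2) and the standard library are available. Lean on these libraries where they do the work, as an engineer would, in place of code of your own. Each camera call takes 0.05 s, during which the arm holds its last target. There are 200 camera calls.

## Working session

There is one attempt and no reset: what is moved stays moved. The work goes in short steps, Python scripts to look and compute and a tool call to move; the robot and the scene stay as the last step left them, time stands still between calls to the robot, and variables do not carry over. Pictures are saved under pics/ and viewed, at most 10 in all, crops included, and the job is handed in when it is done.

```bash
ls; mkdir -p pics; python3 - <<'E'
from station import ctrl
import cv2,numpy as np
o=ctrl.get_obs(); print(o['t'],o['tool_pos'],o['tool_rot'],o['opening'])
for n in("scene","top"):
    im=ctrl.get_image(n); cv2.imwrite(f"pics/{n}0.png",im[:,:,::-1]); p=ctrl.camera_params(n); print(n,p['fx'],p['cx'],p['cy'],np.round(p['T'],3).tolist())
E
```

```text
pics
station.py
0.0 [ 0.14106104 -0.60821956  0.2300351 ] [-3.11914077e+00 -3.56751913e-01 -6.30916819e-07] 0.08564914101499796
scene 449.89575091098476 283.9660064445817 214.7227196206856 [[-0.787, -0.38, 0.486, 0.035], [-0.617, 0.459, -0.64, 0.598], [0.02, -0.803, -0.596, 0.672], [0.0, 0.0, 0.0, 1.0]]
top 420.68682277536215 284.008573611304 207.29643409031516 [[-0.026, -0.996, 0.09, 0.449], [-1.0, 0.027, 0.013, -0.046], [-0.015, -0.09, -0.996, 0.931], [0.0, 0.0, 0.0, 1.0]]
```

View pics/scene0.png

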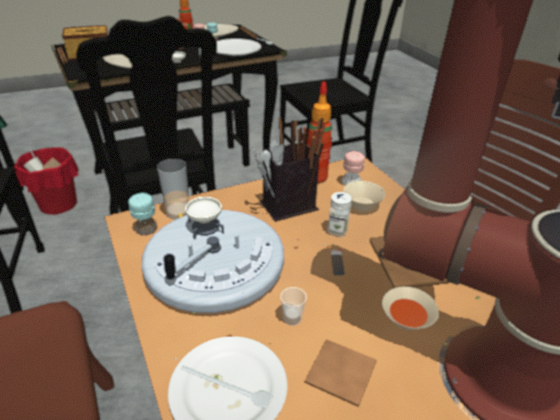

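View pics/top0.png

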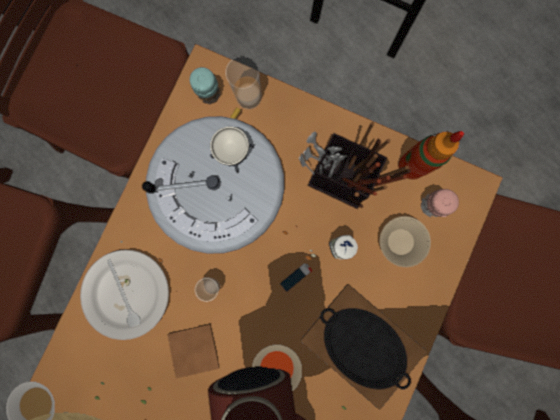

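The scene view shows the burner, with its lever pointing to the robot's left: pivot about (212,243), knob about (169,265). In the top view the pivot is at about (213,182), the knob at (149,187), the dish at (231,146), the glass at (207,289), and the rim with its notches lies below-left of the pivot. Next I'll zoom in on the burner.

```bash
python3 - <<'E'
import cv2
a=cv2.imread('pics/top0.png')[105:265,135:300]; b=cv2.imread('pics/scene0.png')[195:310,135:295]
cv2.imwrite('pics/topc.png',cv2.resize(a,None,fx=3.6,fy=3.6,interpolation=cv2.INTER_CUBIC))
cv2.imwrite('pics/scenec.png',cv2.resize(b,None,fx=5,fy=5,interpolation=cv2.INTER_CUBIC))
E
```

```text
(no output)
```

View pics/topc.png

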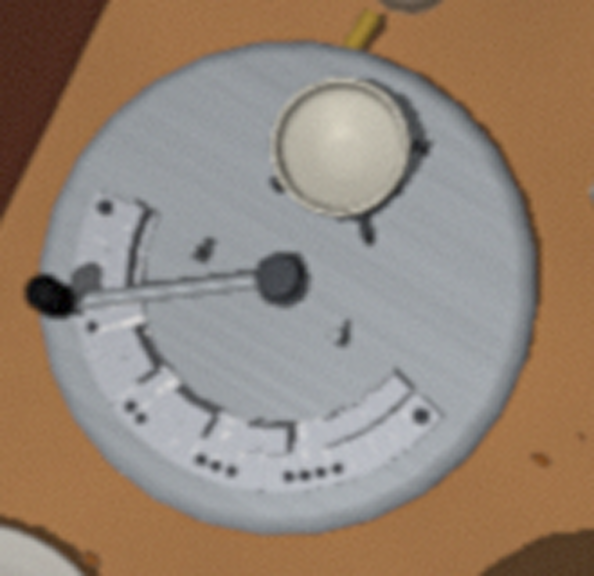

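View pics/scenec.png

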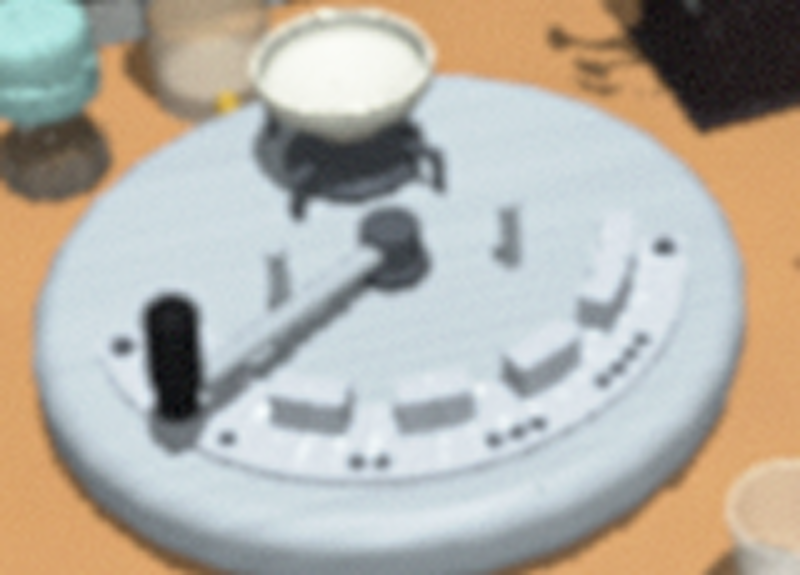

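The top crop shows the hub at (283,277), knob dome (45,294), dot groups 1–4 at (92,326), (135,412), (216,466), (314,472) and the dish at (343,147). In the scene crop the lever lies low beside the single dot: knob top (172,303), hub top (391,222). Now I'll turn these into positions.

```bash
cat > h.py <<'E'
import numpy as np
from station import ctrl
P={n:ctrl.camera_params(n) for n in("scene","top")}
def ray(n,u,v):
    p=P[n];T=np.array(p['T']);d=T[:3,:3]@[(u-p['cx'])/p['fx'],(v-p['cy'])/p['fy'],1];return T[:3,3],d/np.linalg.norm(d)
def onz(n,u,v,z):
    o,d=ray(n,u,v);return o+d*(z-o[2])/d[2]
def tri(a,b):
    o1,d1=ray("top",*a);o2,d2=ray("scene",*b)
    s=np.linalg.lstsq(np.c_[d1,-d2],o2-o1,rcond=None)[0];p,q=o1+d1*s[0],o2+d2*s[1];return (p+q)/2,np.linalg.norm(p-q)
tc=lambda x,y:((x+.5)/3.6-.5+135,(y+.5)/3.6-.5+105)
sc=lambda x,y:((x+.5)/5-.5+135,(y+.5)/5-.5+195)
E
python3 - <<'E'
from h import *
import cv2
np.set_printoptions(precision=4,suppress=True)
print('hub',tri(tc(283,276),sc(391,224)),'knobtop',tri(tc(44,292),sc(172,304)))
# disc by mask + ellipse
im=cv2.imread('pics/top0.png');hsv=cv2.cvtColor(im,cv2.COLOR_BGR2HSV)
m=cv2.inRange(hsv,(85,10,90),(125,90,255));m[:105]=0;m[262:]=0;m[:,:138]=0;m[:,295:]=0
c=max(cv2.findContours(m,cv2.RETR_EXTERNAL,cv2.CHAIN_APPROX_NONE)[0],key=cv2.contourArea);c=cv2.convexHull(c)
e=cv2.fitEllipse(c);print('ell',e);B=onz("top",*e[0],.035);print('centre',B,'diam',np.array(e[1])/420.7*(.931-.035))
d=onz("top",*tc(343,147),.068+.034);print('dish',d)
v=d-B;yaw=np.arctan2(v[1],v[0]);print('dist',np.hypot(*v[:2]),'yaw',yaw)
def ang(p,B=B):
    w=np.array(p)[:2]-B[:2];return (np.arctan2(w[1],w[0])-yaw-np.pi+np.pi)%(2*np.pi)-np.pi,np.hypot(*w)
f=lambda a:(a[0]%(2*np.pi)-np.pi,a[1])
for x,y in[(92,326),(135,412),(216,466),(314,472),(105,207),(420,416)]:print('dot',f(ang(onz("top",*tc(x,y),.047))))
for x,y in[(228,439),(370,462),(517,433),(622,361),(122,347),(664,246)]:print('dotS',f(ang(onz("scene",*sc(x,y),.047))))
k=tri(tc(44,292),sc(172,304))[0];print('lever',f(ang(k)))
print('glass',onz("top",207,289,.06))
E
```

```text
hub (array([0.5868, 0.1118, 0.0683]), np.float64(0.0036384237782048135)) knobtop (array([0.5734, 0.2336, 0.1156]), np.float64(0.0017196817104783227))
ell ((214.62567138671875, 184.3814239501953), (134.4413299560547, 136.87115478515625), 59.90153121948242)
centre [0.5838 0.1138 0.035 ] diam [0.2863 0.2915]
dish [0.6518 0.0702 0.102 ]
dist 0.08078382379962018 yaw -0.5704051496436745
dot (np.float64(2.3297452029832577), np.float64(0.116170989935881))
dot (np.float64(2.8321126869077045), np.float64(0.11509239025948544))
dot (np.float64(-2.9409388231758826), np.float64(0.11395543554835201))
dot (np.float64(-2.4264030757102724), np.float64(0.11242629137754685))
dot (np.float64(1.7073694754917703), np.float64(0.11727980146684291))
dot (np.float64(-1.7941538553934606), np.float64(0.11240465450295876))
dotS (np.float64(2.3157171052959136), np.float64(0.11464616651515733))
dotS (np.float64(2.8249874629615217), np.float64(0.11231058080455052))
dotS (np.float64(-2.94141036760467), np.float64(0.11132294654415814))
dotS (np.float64(-2.42295320575614), np.float64(0.11007609916422077))
dotS (np.float64(1.6791862814910195), np.float64(0.11734591528468746))
dotS (np.float64(-1.7494172441527835), np.float64(0.11190501617948892))
lever (np.float64(2.22825833914027), np.float64(0.12026492219982533))
glass [0.3641 0.1274 0.06  ]
```

```bash
python3 - <<'E'
from h import *
np.set_printoptions(precision=4,suppress=True)
D=[onz("top",*tc(*p),.047)[:2] for p in[(92,326),(135,412),(216,466),(314,472),(105,207),(420,416)]]
S=[onz("scene",*sc(*p),.047)[:2] for p in[(228,439),(370,462),(517,433),(622,361),(122,347),(664,246)]]
for A in(D,S,(np.array(D)+S)/2):
    A=np.array(A);s=np.linalg.lstsq(np.c_[2*A,np.ones(6)],(A**2).sum(1),rcond=None)[0];c=s[:2];r=np.sqrt(s[2]+c@c)
    print('c',c,'r',r,'angles',np.arctan2(*(A-c).T[::-1])%(2*np.pi))
    for nm,k in(('knob .112',onz("top",*tc(44,292),.116)),('dish',onz("top",*tc(343,147),.102))):
        w=k[:2]-c;print(nm,k,np.hypot(*w),np.arctan2(w[1],w[0]))
E
```

```text
c [0.5857 0.1156] r 0.11486971222285833 angles [1.7783 2.2842 2.7922 3.2995 1.1452 3.9183]
knob .112 [0.5727 0.2329 0.116 ] 0.11799844550893614 1.6817304753895101
dish [0.6518 0.0702 0.102 ] 0.0802124861229526 -0.6018232869387384
c [0.5885 0.1142] r 0.11513815381176654 angles [1.7852 2.2874 2.7884 3.2867 1.1433 3.936 ]
knob .112 [0.5727 0.2329 0.116 ] 0.11978437554715997 1.7030121681195176
dish [0.6518 0.0702 0.102 ] 0.07713460462137589 -0.6061821486941463
c [0.5871 0.1149] r 0.11500095767690491 angles [1.7817 2.2858 2.7903 3.2931 1.1443 3.9272]
knob .112 [0.5727 0.2329 0.116 ] 0.11888149312953288 1.6924457122775267
dish [0.6518 0.0702 0.102 ] 0.07867596557076903 -0.6039848404814254
```

Careful with the scale: shifts go in shares of 0.8 m and turns go in shares of 4 rad. That gives: -0.726 m / 0.8 = -0.9075, 0.611 m / 0.8 = 0.7638, -1.462 rad / 4 = -0.3655.

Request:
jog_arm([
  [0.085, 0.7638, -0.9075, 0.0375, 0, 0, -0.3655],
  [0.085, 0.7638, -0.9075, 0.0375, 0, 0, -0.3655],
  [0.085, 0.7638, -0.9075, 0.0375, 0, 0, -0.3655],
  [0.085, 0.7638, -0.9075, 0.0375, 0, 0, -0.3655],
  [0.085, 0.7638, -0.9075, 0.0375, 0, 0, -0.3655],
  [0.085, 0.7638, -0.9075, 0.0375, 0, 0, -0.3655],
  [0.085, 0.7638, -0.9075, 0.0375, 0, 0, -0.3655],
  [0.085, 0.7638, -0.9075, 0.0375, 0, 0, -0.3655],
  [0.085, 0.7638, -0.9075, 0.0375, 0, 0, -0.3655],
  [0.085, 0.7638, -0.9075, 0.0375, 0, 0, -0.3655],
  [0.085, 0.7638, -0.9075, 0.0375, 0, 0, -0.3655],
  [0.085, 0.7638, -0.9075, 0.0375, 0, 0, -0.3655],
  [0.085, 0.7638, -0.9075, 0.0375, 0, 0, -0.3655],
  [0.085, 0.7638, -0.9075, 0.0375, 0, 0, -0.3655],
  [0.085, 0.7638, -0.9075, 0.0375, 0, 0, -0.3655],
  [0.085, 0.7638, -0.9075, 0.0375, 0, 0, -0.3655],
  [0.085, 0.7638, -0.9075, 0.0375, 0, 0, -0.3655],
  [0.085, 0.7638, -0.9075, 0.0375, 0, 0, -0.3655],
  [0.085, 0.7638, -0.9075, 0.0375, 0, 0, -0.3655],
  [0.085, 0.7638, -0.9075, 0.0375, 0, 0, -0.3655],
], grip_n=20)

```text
refused: moves[0]: [0.085, 0.7638, -0.9075, 0.0375, 0, 0, -0.3655] is not of type 'object' (schema: type "object"). Nothing was moved.
```

Refused on format, not on reach. It needs a list of objects with named fields.

Request:
jog_arm([
  {"finger_gap":0.085, "sx":0.7638, "sy":-0.9075, "sz":0.0375, "wz":-0.3655},
  {"finger_gap":0.085, "sx":0.7638, "sy":-0.9075, "sz":0.0375, "wz":-0.3655},
  {"finger_gap":0.085, "sx":0.7638, "sy":-0.9075, "sz":0.0375, "wz":-0.3655},
  {"finger_gap":0.085, "sx":0.7638, "sy":-0.9075, "sz":0.0375, "wz":-0.3655},
  {"finger_gap":0.085, "sx":0.7638, "sy":-0.9075, "sz":0.0375, "wz":-0.3655},
  {"finger_gap":0.085, "sx":0.7638, "sy":-0.9075, "sz":0.0375, "wz":-0.3655},
  {"finger_gap":0.085, "sx":0.7638, "sy":-0.9075, "sz":0.0375, "wz":-0.3655},
  {"finger_gap":0.085, "sx":0.7638, "sy":-0.9075, "sz":0.0375, "wz":-0.3655},
  {"finger_gap":0.085, "sx":0.7638, "sy":-0.9075, "sz":0.0375, "wz":-0.3655},
  {"finger_gap":0.085, "sx":0.7638, "sy":-0.9075, "sz":0.0375, "wz":-0.3655},
  {"finger_gap":0.085, "sx":0.7638, "sy":-0.9075, "sz":0.0375, "wz":-0.3655},
  {"finger_gap":0.085, "sx":0.7638, "sy":-0.9075, "sz":0.0375, "wz":-0.3655},
  {"finger_gap":0.085, "sx":0.7638, "sy":-0.9075, "sz":0.0375, "wz":-0.3655},
  {"finger_gap":0.085, "sx":0.7638, "sy":-0.9075, "sz":0.0375, "wz":-0.3655},
  {"finger_gap":0.085, "sx":0.7638, "sy":-0.9075, "sz":0.0375, "wz":-0.3655},
  {"finger_gap":0.085, "sx":0.7638, "sy":-0.9075, "sz":0.0375, "wz":-0.3655},
  {"finger_gap":0.085, "sx":0.7638, "sy":-0.9075, "sz":0.0375, "wz":-0.3655},
  {"finger_gap":0.085, "sx":0.7638, "sy":-0.9075, "sz":0.0375, "wz":-0.3655},
  {"finger_gap":0.085, "sx":0.7638, "sy":-0.9075, "sz":0.0375, "wz":-0.3655},
  {"finger_gap":0.085, "sx":0.7638, "sy":-0.9075, "sz":0.0375, "wz":-0.3655},
], grip_n=20)

```text
t: 1.77
tool_pos: [0.5199, 0.1354, 0.2044]
tool_rot: [-2.084, -2.35, 0.001]
contact_force: [0.7, -1.6, 0.8]
opening: 0.0851
grip_force: 0.0
```

Request:
jog_arm([
  {"finger_gap":0.085, "sx":0.1188, "sy":0.08},
  {"finger_gap":0.085, "sx":0.1188, "sy":0.08},
  {"finger_gap":0.085, "sx":0.1188, "sy":0.08},
  {"finger_gap":0.085, "sx":0.1188, "sy":0.08},
  {"finger_gap":0.085, "sx":0.1188, "sy":0.08},
  {"finger_gap":0.085, "sx":0.1188, "sy":0.08},
])

```text
t: 2.27
tool_pos: [0.5715, 0.2347, 0.2042]
tool_rot: [-2.085, -2.349, 0.002]
contact_force: [0.3, -0.8, -0.0]
opening: 0.085
grip_force: 0.0
```

Scaled: 0.118 m / 0.8 = 0.1475, 0.002 m / 0.8 = 0.0025.

Request:
jog_arm([
  {"finger_gap":0.085, "sx":0.0025, "sz":0.05},
  {"finger_gap":0.085, "sx":0.0025, "sz":0.1},
  {"finger_gap":0.085, "sx":0.0025, "sz":0.1475},
  {"finger_gap":0.085, "sx":0.0025, "sz":0.1475},
  {"finger_gap":0.085, "sx":0.0025, "sz":0.1475},
])

```text
t: 2.68
tool_pos: [0.5695, 0.2353, 0.0847]
tool_rot: [-2.085, -2.346, 0.008]
contact_force: [0.1, -0.0, 0.2]
opening: 0.0852
grip_force: 0.0
```

```bash
python3 - <<'E'
from station import ctrl
import cv2,numpy as np
a=ctrl.get_image("top")[:,:,::-1][130:250,100:260]; b=ctrl.get_image("scene")[:,:,::-1][180:300,110:270]
cv2.imwrite('pics/g1.png',np.hstack([cv2.resize(x,None,fx=2.5,fy=2.5,interpolation=cv2.INTER_CUBIC) for x in(a,b)]))
E
```

```text
(no output)
```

View pics/g1.png

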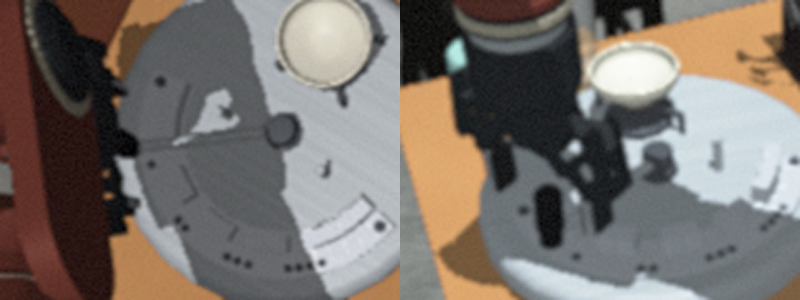

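The picture shows the knob (left crop (125,143), right crop (549,215)) standing between the two open fingers. Next I'll close them.

Scaled: 0.002 m / 0.8 = 0.0025.

Request:
jog_arm([
  {"finger_gap":0.015, "sx":0.0025},
  {"finger_gap":0.015, "sx":0.0025},
  {"finger_gap":0.015, "sx":0.0025},
  {"finger_gap":0.015, "sx":0.0025},
  {"finger_gap":0.015, "sx":0.0025},
  {"finger_gap":0.015, "sx":0.0025},
  {"finger_gap":0.015, "sx":0.0025},
  {"finger_gap":0.015, "sx":0.0025},
], grip_n=25)

```text
t: 3.45
tool_pos: [0.5721, 0.2388, 0.0891]
tool_rot: [2.085, 2.349, 0.0]
contact_force: [-2.8, -3.3, 8.9]
opening: 0.0211
grip_force: 24.3
```

Request:
jog_arm([
  {"finger_gap":0.015, "sx":-0.0013, "sz":-0.0063},
  {"finger_gap":0.015, "sx":-0.0025, "sz":-0.0125},
  {"finger_gap":0.015, "sx":-0.0038, "sz":-0.015},
  {"finger_gap":0.015, "sx":-0.0038, "sz":-0.015},
  {"finger_gap":0.015, "sx":-0.0038, "sz":-0.015},
], grip_n=35)

```text
t: 3.87
tool_pos: [0.571, 0.2355, 0.0977]
tool_rot: [-2.085, -2.348, 0.003]
contact_force: [0.5, -2.9, -7.5]
opening: 0.0206
grip_force: 34.5
```

```bash
python3 -c "
from station import ctrl
o=ctrl.get_obs();print(o['wrist_torque'],o['q'])"
```

```text
[-0.10148908  0.0009765   0.02141871] [ 2.70834600e-01  1.52464194e-01  1.73750670e+00 -1.91323182e-04
  1.25395150e+00  1.52237898e-01]
```

Scaled: -0.058 m / 0.8 = -0.0725, -0.047 m / 0.8 = -0.0588, -0.5 rad / 4 = -0.125.

Request:
jog_arm([
  {"finger_gap":0.015, "sx":-0.0013, "sy":-0.015, "wz":-0.025},
  {"finger_gap":0.015, "sx":-0.0025, "sy":-0.03, "wz":-0.05},
  {"finger_gap":0.015, "sx":-0.0063, "sy":-0.045, "wz":-0.075},
  {"finger_gap":0.015, "sx":-0.0125, "sy":-0.0588, "wz":-0.1},
  {"finger_gap":0.015, "sx":-0.0188, "sy":-0.0725, "wz":-0.125},
  {"finger_gap":0.015, "sx":-0.0188, "sy":-0.0725, "wz":-0.125},
  {"finger_gap":0.015, "sx":-0.0188, "sy":-0.0725, "wz":-0.125},
])

```text
t: 4.45
tool_pos: [0.5156, 0.213, 0.0981]
tool_rot: [1.439, 2.792, -0.003]
contact_force: [2.6, -4.6, -7.2]
opening: 0.021
grip_force: 34.7
```

```bash
python3 - <<'E'
from station import ctrl
import cv2,numpy as np
a=ctrl.get_image("top")[:,:,::-1][130:250,100:260]; b=ctrl.get_image("scene")[:,:,::-1][180:300,110:270]
cv2.imwrite('pics/g2.png',np.hstack([cv2.resize(x,None,fx=2.5,fy=2.5,interpolation=cv2.INTER_CUBIC) for x in(a,b)]))
E
```

```text
(no output)
```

View pics/g2.png

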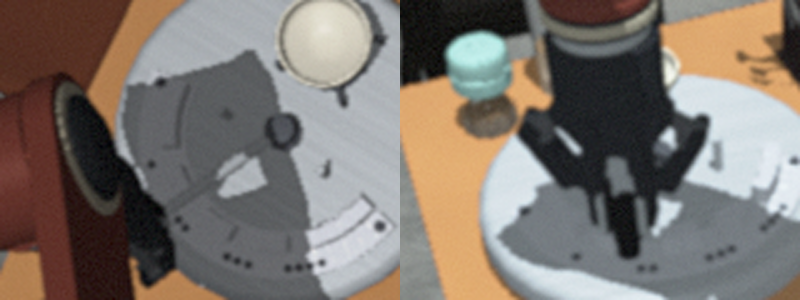

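The lever has followed: the knob is held at right crop (627,235) and the arm is above the rim. I'll keep swinging.

Scaled: -0.115 m / 0.8 = -0.1438, -0.002 m / 0.8 = -0.0025, -1.3 rad / 4 = -0.325.

Request:
jog_arm([
  {"finger_gap":0.015, "sx":-0.0025, "sy":-0.015, "wz":-0.025},
  {"finger_gap":0.015, "sx":-0.005, "sy":-0.03, "wz":-0.05},
  {"finger_gap":0.015, "sx":-0.0088, "sy":-0.045, "wz":-0.075},
  {"finger_gap":0.015, "sx":-0.015, "sy":-0.0588, "wz":-0.1},
  {"finger_gap":0.015, "sx":-0.0213, "sy":-0.0713, "wz":-0.125},
  {"finger_gap":0.015, "sx":-0.0288, "sy":-0.0838, "wz":-0.15},
  {"finger_gap":0.015, "sx":-0.0375, "sy":-0.0963, "wz":-0.175},
  {"finger_gap":0.015, "sx":-0.0475, "sy":-0.1075, "wz":-0.2},
  {"finger_gap":0.015, "sx":-0.0588, "sy":-0.1175, "wz":-0.225},
  {"finger_gap":0.015, "sx":-0.0713, "sy":-0.125, "wz":-0.25},
  {"finger_gap":0.015, "sx":-0.0838, "sy":-0.1325, "wz":-0.275},
  {"finger_gap":0.015, "sx":-0.0975, "sy":-0.1388, "wz":-0.3},
  {"finger_gap":0.015, "sx":-0.1113, "sy":-0.1438, "wz":-0.325},
  {"finger_gap":0.015, "sx":-0.1113, "sy":-0.1438, "wz":-0.325},
  {"finger_gap":0.015, "sx":-0.1113, "sy":-0.1438, "wz":-0.325},
])

```text
t: 5.8
tool_pos: [0.4728, 0.0741, 0.0984]
tool_rot: [0.541, -3.091, 0.001]
contact_force: [-2.9, -3.4, -3.0]
opening: 0.0204
grip_force: 35.1
```

Scaled: -0.022 m / 0.8 = -0.0275, -0.012 m / 0.8 = -0.015, -0.18 rad / 4 = -0.045.

Request:
jog_arm([
  {"finger_gap":0.015, "sy":-0.015, "wz":-0.025},
  {"finger_gap":0.015, "sx":-0.0025, "sy":-0.0275, "wz":-0.045},
  {"finger_gap":0.015, "sx":-0.0025, "sy":-0.0275, "wz":-0.045},
  {"finger_gap":0.015, "sx":-0.0025, "sy":-0.0275, "wz":-0.045},
])

```text
t: 6.13
tool_pos: [0.4821, 0.0544, 0.0985]
tool_rot: [0.818, -3.029, 0.001]
contact_force: [-5.2, -4.3, -1.6]
opening: 0.0209
grip_force: 35.2
```

Request:
jog_arm([
  {"finger_gap":0.015, "sx":-0.0013, "sy":-0.0075, "wz":-0.0125},
  {"finger_gap":0.015, "sx":-0.0013, "sy":-0.0075, "wz":-0.0125},
  {"finger_gap":0.015, "sx":-0.0013, "sy":-0.0075, "wz":-0.0125},
])

```text
t: 6.38
tool_pos: [0.4851, 0.0493, 0.0984]
tool_rot: [0.894, -3.004, 0.002]
contact_force: [-9.1, -6.4, -0.4]
opening: 0.0209
grip_force: 35.4
```

Scaled: -0.006 m / 0.8 = -0.0075, 0.003 m / 0.8 = 0.0038, -0.05 rad / 4 = -0.0125.

Request:
jog_arm([
  {"finger_gap":0.015, "sx":0.0038, "sy":-0.0075, "wz":-0.0125},
  {"finger_gap":0.015, "sx":0.0038, "sy":-0.0075, "wz":-0.0125},
  {"finger_gap":0.015, "sx":0.0038, "sy":-0.0075, "wz":-0.0125},
])

```text
t: 6.63
tool_pos: [0.4873, 0.0455, 0.0983]
tool_rot: [0.969, -2.988, -0.007]
contact_force: [-0.5, 4.0, -5.8]
opening: 0.0202
grip_force: 34.9
```

Request:
jog_arm([
  {"finger_gap":0.015, "sy":-0.0075, "wz":-0.0125},
  {"finger_gap":0.015, "sy":-0.0075, "wz":-0.0125},
  {"finger_gap":0.015, "sy":-0.0075, "wz":-0.0125},
])

```text
t: 6.88
tool_pos: [0.4891, 0.0426, 0.0974]
tool_rot: [1.041, -2.96, -0.016]
contact_force: [-6.5, 11.9, -5.2]
opening: 0.0205
grip_force: 35.1
```

```bash
python3 - <<'E'
from station import ctrl
import cv2,numpy as np
a=ctrl.get_image("top")[:,:,::-1][130:270,140:300]; b=ctrl.get_image("scene")[:,:,::-1][180:320,140:300]
cv2.imwrite('pics/g3.png',np.hstack([cv2.resize(x,None,fx=2.5,fy=2.5,interpolation=cv2.INTER_CUBIC) for x in(a,b)]))
E
```

```text
(no output)
```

View pics/g3.png

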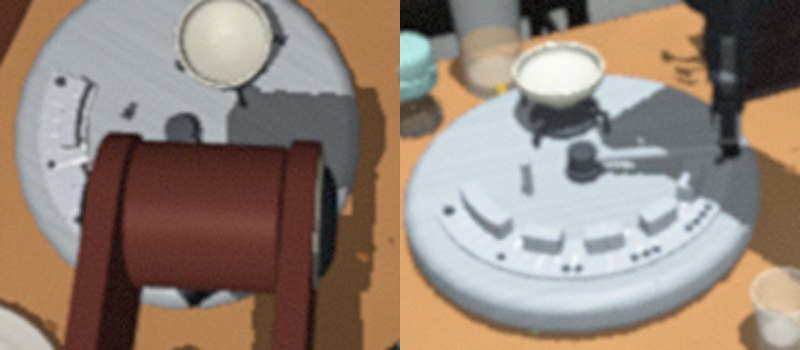

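The picture shows the knob at the right end (right crop (728,150)), past the fourth notch; the resisting force is growing, so I'll nudge once more to confirm the stop.

Scaled: -0.005 m / 0.8 = -0.0063.

Request:
jog_arm([
  {"finger_gap":0.015, "sy":-0.0063},
  {"finger_gap":0.015, "sy":-0.0063},
  {"finger_gap":0.015, "sy":-0.0063},
])

```text
t: 7.23
tool_pos: [0.49, 0.0406, 0.0963]
tool_rot: [1.042, -2.956, -0.025]
contact_force: [-10.3, 17.9, -2.9]
opening: 0.0207
grip_force: 35.5
```

```bash
python3 -c "
from station import ctrl
o=ctrl.get_obs();print(o['wrist_torque'],o['contact_force'],o['tool_pos'])"
```

```text
[ 2.75388741  1.71476524 -0.03022757] [-10.25108691  17.93173249  -2.94626775] [0.49000834 0.04061571 0.09628724]
```

Scaled: 0.078 m / 0.8 = 0.0975, 0.068 m / 0.8 = 0.085, 0.7 rad / 4 = 0.175.

Request:
jog_arm([
  {"finger_gap":0.015, "sy":0.015, "wz":0.025},
  {"finger_gap":0.015, "sx":-0.0025, "sy":0.03, "wz":0.05},
  {"finger_gap":0.015, "sx":-0.0063, "sy":0.045, "wz":0.075},
  {"finger_gap":0.015, "sx":-0.0113, "sy":0.0588, "wz":0.1},
  {"finger_gap":0.015, "sx":-0.0175, "sy":0.0725, "wz":0.125},
  {"finger_gap":0.015, "sx":-0.0263, "sy":0.085, "wz":0.15},
  {"finger_gap":0.015, "sx":-0.0363, "sy":0.0975, "wz":0.175},
  {"finger_gap":0.015, "sx":-0.0363, "sy":0.0975, "wz":0.175},
  {"finger_gap":0.015, "sx":-0.0363, "sy":0.0975, "wz":0.175},
])

```text
t: 7.98
tool_pos: [0.4657, 0.1153, 0.0983]
tool_rot: [-0.033, -3.135, -0.001]
contact_force: [-7.5, 0.7, -0.7]
opening: 0.0205
grip_force: 35.7
```

```bash
python3 - <<'E'
from station import ctrl
import numpy as np
from scipy.spatial.transform import Rotation as R
o=ctrl.get_obs();r=R.from_rotvec(o['tool_rot']);p=np.array(o['tool_pos']);M=r.as_matrix()
print(p,np.arctan2(M[1,0],M[0,0])%6.283,np.arctan2(p[1]-.112,p[0]-.5854)%6.283,np.hypot(p[0]-.5854,p[1]-.112))
th=2.761;t=np.array([.5854+.120*np.cos(th),.112+.12*np.sin(th),p[2]]);print(M.T@(t-p))
E
```

```text
[0.46572242 0.11529161 0.09826076] 3.12058414444984 3.114095641250928 0.1197228351458471
[-7.39496062e-03  4.14494015e-02 -3.16429212e-05]
```

Scaled: 0.0415 m / 0.8 = 0.0519, -0.0055 m / 0.8 = -0.0069, 0.35 rad / 4 = 0.0875.

Request:
jog_arm([
  {"finger_gap":0.015, "sx":0.0025, "sy":0.015, "wz":0.025},
  {"finger_gap":0.015, "sy":0.03, "wz":0.05},
  {"finger_gap":0.015, "sx":-0.0038, "sy":0.045, "wz":0.075},
  {"finger_gap":0.015, "sx":-0.0069, "sy":0.0519, "wz":0.0875},
  {"finger_gap":0.015, "sx":-0.0069, "sy":0.0519, "wz":0.0875},
  {"finger_gap":0.015, "sx":-0.0069, "sy":0.0519, "wz":0.0875},
])

```text
t: 8.48
tool_pos: [0.4733, 0.1566, 0.0986]
tool_rot: [-0.577, -3.084, -0.001]
contact_force: [-5.4, 2.1, -2.5]
opening: 0.0203
grip_force: 35.6
```

Scaled: 0.012 m / 0.8 = 0.015, 0.01 m / 0.8 = 0.0125.

Request:
jog_arm([
  {"finger_gap":0.015, "sx":0.0013, "sz":0.0063},
  {"finger_gap":0.015, "sx":0.0025, "sz":0.0125},
  {"finger_gap":0.015, "sx":0.0025, "sz":0.015},
  {"finger_gap":0.015, "sx":0.0025, "sz":0.015},
], grip_n=25)

```text
t: 8.82
tool_pos: [0.4696, 0.1576, 0.0862]
tool_rot: [-0.577, -3.08, -0.002]
contact_force: [-13.6, 5.0, 3.1]
opening: 0.0203
grip_force: 36.1
```

Request:
jog_arm([
  {"finger_gap":0.015, "sx":0.0013, "sz":0.005},
  {"finger_gap":0.015, "sx":0.0013, "sz":0.0075},
  {"finger_gap":0.015, "sx":0.0013, "sz":0.0075},
])

```text
t: 9.07
tool_pos: [0.4685, 0.1579, 0.0802]
tool_rot: [-0.577, -3.079, -0.002]
contact_force: [-12.3, 4.2, 3.4]
opening: 0.021
grip_force: 36.2
```

Request:
jog_arm([
  {"finger_gap":0.036},
  {"finger_gap":0.036},
  {"finger_gap":0.036},
  {"finger_gap":0.036},
])

```text
t: 9.4
tool_pos: [0.4731, 0.1564, 0.0821]
tool_rot: [0.58, 3.085, 0.001]
contact_force: [0.0, 0.0, 0.4]
opening: 0.0361
grip_force: 0.0
```

```bash
python3 - <<'E'
from station import ctrl
import cv2,numpy as np
b=ctrl.get_image("scene")[:,:,::-1][200:300,140:290]
cv2.imwrite('pics/g4.png',cv2.resize(b,None,fx=5,fy=5,interpolation=cv2.INTER_CUBIC))
E
```

```text
(no output)
```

View pics/g4.png

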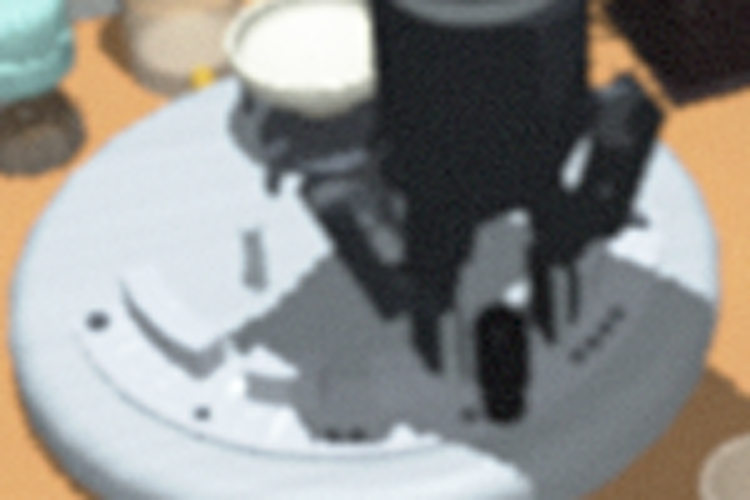

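The picture shows the knob (top about (502,308), bottom about (502,420)) standing over the 3-dot mark, free between the fingers. I'll check its height by projection.

```bash
python3 - <<'E'
from h import *
p=P['scene'];T=np.linalg.inv(np.array(p['T']))
def proj(w):
    c=T[:3,:3]@w+T[:3,3];u=p['fx']*c[0]/c[2]+p['cx'];v=p['fy']*c[1]/c[2]+p['cy'];return round((u-140+.5)*5-.5),round((v-200+.5)*5-.5)
for lift in(0,.013):
  for th in(2.68,2.72,2.76,2.8,2.84):
    a=lift/.125;q=[]
    for dz in(.017,-.018):
        r=.125*np.cos(a)-(.028+dz)*np.sin(a);z=.061+.125*np.sin(a)+(.028+dz)*np.cos(a)
        q.append(proj(np.array([.5854+r*np.cos(th),.112+r*np.sin(th),z])))
    print(lift,th,'top',q[0],'bottom',q[1])
E
```

```text
0 2.68 top (473, 322) bottom (478, 390)
0 2.72 top (486, 318) bottom (490, 386)
0 2.76 top (499, 313) bottom (502, 382)
0 2.8 top (511, 309) bottom (514, 377)
0 2.84 top (523, 304) bottom (526, 372)
0.013 2.68 top (467, 287) bottom (475, 362)
0.013 2.72 top (479, 283) bottom (487, 358)
0.013 2.76 top (491, 279) bottom (499, 354)
0.013 2.8 top (503, 275) bottom (511, 350)
0.013 2.84 top (514, 270) bottom (522, 345)
```

Scaled: 0.012 m / 0.8 = 0.015, 0.01 m / 0.8 = 0.0125.

Request:
jog_arm([
  {"finger_gap":0.036, "sy":0.0075},
  {"finger_gap":0.036, "sy":0.0125},
  {"finger_gap":0.036, "sy":0.015},
  {"finger_gap":0.036, "sy":0.015},
])

```text
t: 9.78
tool_pos: [0.4766, 0.168, 0.081]
tool_rot: [0.58, 3.087, 0.0]
contact_force: [1.0, 0.2, 0.2]
opening: 0.0359
grip_force: 0.0
```

Request:
jog_arm([
  {"finger_gap":0.036, "sy":-0.015},
  {"finger_gap":0.036, "sy":-0.03},
  {"finger_gap":0.036, "sy":-0.03},
  {"finger_gap":0.036, "sy":-0.03},
])

```text
t: 10.12
tool_pos: [0.4676, 0.1457, 0.0811]
tool_rot: [0.583, 3.086, 0.008]
contact_force: [2.0, 7.4, -1.2]
opening: 0.036
grip_force: 3.8
```

Scaled: 0.04 m / 0.8 = 0.05, 0.02 m / 0.8 = 0.025.

Request:
jog_arm([
  {"finger_gap":0.036, "sy":0.025},
  {"finger_gap":0.036, "sy":0.05},
  {"finger_gap":0.036, "sy":0.05},
  {"finger_gap":0.036, "sy":0.05},
])

```text
t: 10.45
tool_pos: [0.4772, 0.1714, 0.0799]
tool_rot: [-0.574, -3.077, 0.046]
contact_force: [-17.2, -37.1, 18.6]
opening: 0.0361
grip_force: 20.7
```

Request:
jog_arm([
  {"finger_gap":0.036, "sy":-0.0175},
  {"finger_gap":0.06, "sy":-0.02},
  {"finger_gap":0.085, "sy":-0.02},
  {"finger_gap":0.085, "sy":-0.02},
  {"finger_gap":0.085, "sy":-0.02},
  {"finger_gap":0.085, "sy":-0.02},
])

```text
t: 10.95
tool_pos: [0.4765, 0.1677, 0.0811]
tool_rot: [0.58, 3.087, 0.0]
contact_force: [0.2, 0.1, 0.3]
opening: 0.0847
grip_force: 0.0
```

Scaled: -0.15 m / 0.8 = -0.1875, 0.04 m / 0.8 = 0.05.

Request:
jog_arm([
  {"finger_gap":0.085, "sy":-0.015},
  {"finger_gap":0.085, "sy":-0.015, "sz":-0.025},
  {"finger_gap":0.085, "sy":-0.015, "sz":-0.075},
  {"finger_gap":0.085, "sy":-0.015, "sz":-0.125},
  {"finger_gap":0.085, "sy":-0.015, "sz":-0.175},
  {"finger_gap":0.085, "sx":0.05, "sy":-0.015, "sz":-0.1875},
  {"finger_gap":0.085, "sx":0.1, "sy":-0.015, "sz":-0.1875},
  {"finger_gap":0.085, "sx":0.1, "sy":-0.015, "sz":-0.1875},
  {"finger_gap":0.085, "sx":0.1, "sy":-0.015, "sz":-0.1875},
])

```text
t: 11.7
tool_pos: [0.3963, 0.1856, 0.2312]
tool_rot: [0.577, 3.087, 0.001]
contact_force: [0.1, 0.1, 0.2]
opening: 0.0846
grip_force: 0.0
```

```bash
python3 - <<'E'
from station import ctrl
import cv2,numpy as np
b=ctrl.get_image("scene")[:,:,::-1][180:340,140:400]
cv2.imwrite('pics/g5.png',cv2.resize(b,None,fx=3,fy=3,interpolation=cv2.INTER_CUBIC))
E
```

```text
(no output)
```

View pics/g5.png

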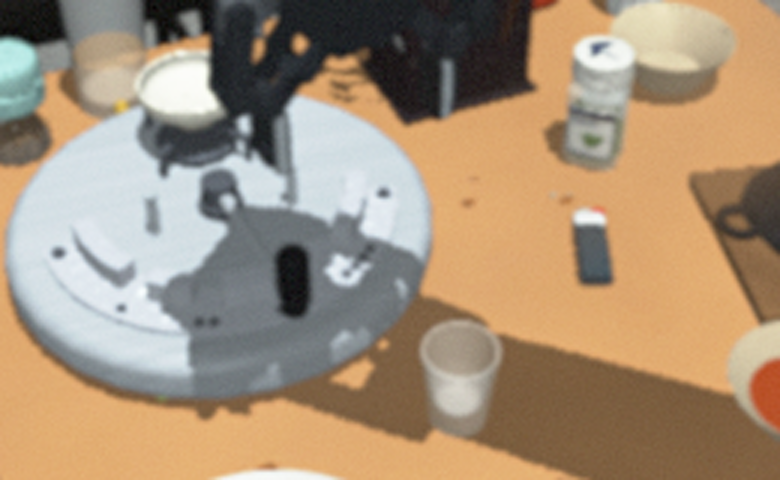

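The picture shows the knob low (top about (293,248)), which matches the home height in the 3-dot notch. The dish, glass, jar, bowl and lighter are in place and the gripper is clear, so I'm handing the job in.

```bash
python3 -c "
from station import ctrl
print(ctrl.finish_job())"
```

```text
the job is handed in; nothing more can be done
None
```

I lifted the lever, swung it to its right stop and brought it back to the three-dot notch, where it dropped home. It held when pushed both ways, the gripper is clear, the other objects look undisturbed, and the job was handed in at about 12 s.

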